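Reject the unbalanced pulleys on the knife-edge balancing stand

ROBOT

A 6-joint arm with a two-finger parallel gripper is mounted at the origin on the work surface. World frame = base frame: x ahead of the robot, y to its left, z up, the work surface at z = 0. Lengths are in m, angles in rad, forces in N, time in s.
With the tool pointing down it reaches from about 0.275 to 0.875 m from the base axis. Payload 12.5 kg.
Tool frame: the origin (TCP) lies on the centre line of the jaws, within the pads' length; the fingertips stand r.finger_overhang ahead of it and the grasp point (between the pads) lies 3 mm ahead of it (r.finger_overhang is the distance from the TCP to the fingertips, in m); z points along the fingers, y is the line along which they close (so a half turn about z gives the same grasp; the last joint's range is limited). The gripper opens to 85 mm and grips with 20 to 120 N. Pads are 22 mm wide; open, the fingers measure 114 mm over their backs; the gripper's body (76 mm by 85 mm) begins 54 mm behind the grasp point. The pads swing forward as they close: fully open they stand 13 mm farther back than shut.
Start: joints at [1.06, 0.351, 1.652, -0, 1.139, -0.085], TCP at [0.227, 0.501, 0.22] pointing down, gripper open.
Joint ranges: [-2.75, 2.75], [-0.79, 2.1], [0.01, 2.65], [-1.57, 4.71], [0.07, 3.14], [-2.87, 2.87]. Speed limits (rad/s): [2.22, 2.22, 2.79, 3.14, 3.14, 3.14].

INTERFACE

Orientations are given as a unit quaternion [x, y, z, w].
In Python, from cell import r, optics gives the robot as it stands. The module is installed in compiled form; this text tells all that it offers. Calls block until the motion is done:
- r.move_to(position, orientation): joint-space move of the TCP to a pose.
- r.move_linear(position, rot=None, vel=0.15): straight line of the TCP; rot=None keeps the orientation; vel is the mean speed in m/s.
- r.set_joints(angles): joint-space move.
- r.set_gripper(opening, squeeze=None): opening from 0.0 (shut) to 1.0 (fully open); squeeze is the grip in N (None keeps the last); returns when the fingers have stopped.
- r.sleep(seconds).
- r.inverse_kinematics(position, orientation): joint angles nearest the present ones, or None.
- optics.get_image(name): name is "scene" or "top"; returns a dict with "pixels" (420x560x3 uint8, red, green, blue), "depth" (420x560 float32, m along the optical axis (not along the pixel's ray), 0 where there is no reading), "fx", "fy", "cx", "cy" (pixels), "camera_from_world" (4x4, takes a point from world to camera coordinates). Camera axes: x right, y down, z forward; pixel columns grow to the right and rows downward; lengths in m; the calibration is good to about 2 mm. A picture is of the moment at which its call begins.
A pose or a line that the arm cannot do raises r.PlanningError and nothing moves.
- r.hand_in(): hands the job in; it is judged then, once.
Readings, each from a call of its own:
- r.current_t(): time.
- r.current_q(): joint angles.
- r.current_qvel(): joint speeds.
- r.current_effort(): joint torques, N m.
- r.current_tool_pos(): TCP position.
- r.current_ee_rot(): TCP orientation.
- r.current_contact_force(): force on the tool from outside, world axes, zero at the start.
- r.current_torque(): the same for the moment, N m.
- r.current_opening(): opening from 0.0 (shut) to 1.0 (fully open).
- r.current_finger_force(): force on a finger pad.
Only numpy, scipy, OpenCV 4.12 (cv2) and the standard library are available. Lean on these libraries where they do the work, as an engineer would, in place of code of your own. Each camera call takes 0.05 s, during which the arm holds its last target. There are 200 camera calls.

TASK

Check the two pulleys for static balance, one after the other in any order: lay each gently across both knife edges of the green balancing stand, let go of it there and see whether it stays as you leave it or rolls round to a heavy side; in the rack a heavy side will already have settled lowest, so give it a part turn for the test. Put the first away before you take the second: a pulley in balance goes into the empty rack, seated in a pair of V saddles, and one that rolls to a heavy side goes into the scrap tub; leave the bare shaft, spanner, drift and chisel where they are.

Things in the scene. Friction and masses are not known exactly. Their poses are not given: they have to be found in the camera images.
- pulley_a: dark cast-iron V-belt pulley on a steel shaft, one of two alike, 0.76 to 0.85 kg. Rim 92 mm across, 24 mm wide, flat sides: grip these, fingers at most 37 mm in from the rim to clear the shaft. Shaft 14 mm thick, 120 mm long, 60 mm each side of the mid-plane. Origin at the wheel's centre; y along the shaft, z to the chalk tick on the rim (up at the start)
- pulley_b: as pulley_a outwardly. Either, both or neither may hide a heavy side, hanging lowest at the start: laid on the edges the same way up it stays still; let go there turned by 0.7 rad, it rolls back 0.3 rad or more within a second; the worse swing to and fro (the shaft moves 7 mm per rad). One in balance stays within 0.15 rad of where it was left; a light push dies away in about 0.5 s
- ways: green balancing stand fixed to the bench, base 236 x 134 mm; two level knife edges along its x at y = -35 and +35 mm, tops 75 mm above the bench, 200 mm long, stop pins at their ends 25 mm taller. Origin on the bench under its middle. A pulley laid across both has its shaft along the stand's y, axis 82 mm above the bench, the wheel hanging between the edges
- rack_in: blue shaft rack fixed to the bench, 312 x 104 mm, holding the pulleys and a bare shaft at the start. Pairs of V saddles at x = -98, 0, +98 mm, y = -40 and +40 mm; each V 34 mm wide at the mouth, bottom 55 mm and mouth 72 mm above the bench. A pulley in it has its shaft along the rack's y, axis 65 mm above the bench. Origin on the bench under its middle
- rack_out: second shaft rack, same shape and size as rack_in, empty at the start: for the pulleys in balance
- tub: open grey steel scrap tub fixed to the bench, 306 (x) x 152 (y) x 70 mm high, walls and floor 4 mm, a small flat offcut lying near its +x end; origin on the bench under its middle
- spare_shaft: bare steel shaft, 14 mm thick and 120 mm long, lying in the first rack along the rack's y; origin at its middle
- spanner: open-ended spanner lying on the bench along its x axis, 170 mm long, under 15 mm high; origin near its middle
- drift: bright square steel drift punch lying along its x axis, 190 mm long, 17 mm wide, 15 mm high; origin under its middle
- chisel: dark cold chisel lying along its x axis, 190 mm long, 17 mm wide, 15 mm high; origin under its middle

How it is judged:
On the way, in this order (a step that is already met when the one before it is completed fails the run):
1. a first pulley lies free on both knife edges for half a second (((horizontal distance between pulley_a and ways below 0.105 m and contact force between pulley_a and the fingers below 0.05 N and height (world z) of pulley_a between 0.078 and 0.086 m) or (horizontal distance between pulley_b and ways below 0.105 m and contact force between pulley_b and the fingers below 0.05 N and height (world z) of pulley_b between 0.078 and 0.086 m))), for 0.5 s.
2. with that one put away, the other lies free on both knife edges for half a second (((horizontal distance between pulley_a and ways below 0.105 m and contact force between pulley_a and the fingers below 0.05 N and height (world z) of pulley_a between 0.078 and 0.086 m) or (horizontal distance between pulley_b and ways below 0.105 m and contact force between pulley_b and the fingers below 0.05 N and height (world z) of pulley_b between 0.078 and 0.086 m)) and ((horizontal distance between pulley_a and ways above 0.15 m and horizontal distance between pulley_a and rack_in above 0.15 m) or (horizontal distance between pulley_b and ways above 0.15 m and horizontal distance between pulley_b and rack_in above 0.15 m))), for 0.5 s.
At the end, for the whole second after the job is handed in: a pulley whose hidden core is under 1.35 mm off its axis sits at rest in V saddles of the second rack (axis within 5 mm of seated height, wheel within 18 mm of the middle); one over 4.2 mm off lies in the tub, centre below 125 mm; one between may be in either (((z of pulley_a_slug in the frame of pulley_a above -0.0042 m and linear speed of pulley_a below 0.03 m/s and x of pulley_a in the frame of rack_out between -0.12 and 0.12 m and y of pulley_a in the frame of rack_out between -0.018 and 0.018 m and z of pulley_a in the frame of rack_out between 0.0598995 and 0.0698995 m) or (z of pulley_a_slug in the frame of pulley_a below -0.00135 m and x of pulley_a in the frame of tub between -0.15 and 0.15 m and y of pulley_a in the frame of tub between -0.072 and 0.072 m and z of pulley_a in the frame of tub below 0.125 m)) and ((z of pulley_b_slug in the frame of pulley_b above -0.0042 m and linear speed of pulley_b below 0.03 m/s and x of pulley_b in the frame of rack_out between -0.12 and 0.12 m and y of pulley_b in the frame of rack_out between -0.018 and 0.018 m and z of pulley_b in the frame of rack_out between 0.0598995 and 0.0698995 m) or (z of pulley_b_slug in the frame of pulley_b below -0.00135 m and x of pulley_b in the frame of tub between -0.15 and 0.15 m and y of pulley_b in the frame of tub between -0.072 and 0.072 m and z of pulley_b in the frame of tub below 0.125 m))); the robot touches nothing.
It fails at once if a pulley strikes or presses on the balancing stand with more than 80 N (contact force between any of pulley_a, pulley_b and ways above 80 N).
It fails at once if the bare shaft, the spanner, the drift or the chisel is moved by more than 30 mm (distance of any of spare_shaft, spanner, drift, chisel from where it was at the start of the episode above 0.03 m).
It also fails if it takes over 67 s, if anything falls off the work surface, if the arm or the gripper's body presses on something with over 40 N, if the wrist force passes 120 N, or if a joint passes its speed limit or range.

## Working session

There is one attempt and no reset: what is moved stays moved. The work goes in short steps, each a Python script; the robot and the scene stay as the last script left them, time stands still between calls to the robot, and variables do not carry over. Pictures are saved under pics/ and viewed, at most 10 in all, crops included, and the job is handed in when it is done.

```bash
mkdir -p pics; ls; python3 - <<'E'
from cell import r, optics
import cv2, numpy as np
print(r.current_t(), r.finger_overhang, r.current_tool_pos(), r.current_ee_rot())
for n in ("scene","top"):
    im=optics.get_image(n); cv2.imwrite(f"pics/{n}0.png",im["pixels"][:,:,::-1]); np.savez(f"{n}0.npz",**im)
    T=np.array(im["camera_from_world"]); print(n,im["fx"],im["fy"],im["cx"],im["cy"]); print(T, -T[:3,:3].T@T[:3,3])
E
```

```text
pics
0.0 0.022 [0.22696449 0.5006048  0.21974928] [ 2.11283735e-01  9.77424595e-01 -5.59656921e-04 -1.77840611e-04]
scene 478.57998912411307 478.57998912411307 274.65084106687544 216.58698183693375
[[-0.40008117  0.91630619  0.01783325  0.2000077 ]
 [ 0.66007046  0.30159252 -0.68800359 -0.29368602]
 [-0.63580033 -0.26348608 -0.72548813  1.37284713]
 [ 0.          0.          0.          1.        ]] [1.14672943 0.26703132 0.79036048]
top 474.24009065980533 474.24009065980533 272.9430591856054 218.78969143295987
[[-7.26316531e-02 -9.97358832e-01 -5.51637686e-05  2.84608975e-02]
 [-9.69362904e-01  7.06058904e-02 -2.35266592e-01  5.50548479e-01]
 [ 2.34649109e-01 -1.70343278e-02 -9.71930876e-01  1.07327559e+00]
 [ 0.00000000e+00  0.00000000e+00  0.00000000e+00  1.00000000e+00]] [0.28390527 0.00779629 1.17267692]
```

View pics/scene0.png

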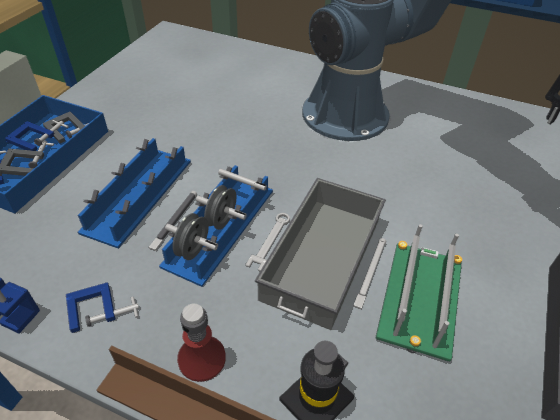

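View pics/top0.png

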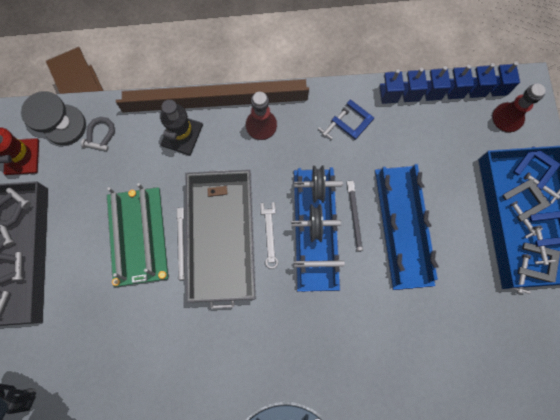

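The top picture shows, left to right: the stand at px (137,237), tub (220,237), spanner (269,235), rack_in (317,228) with wheels at about (319,183) and (316,222) and the bare shaft at (319,264), a dark tool (355,215) and the empty rack_out (406,227). The bright drift is at (181,243). Next I'll measure from the depth clouds.

```bash
cat > vis.py <<'E'
import numpy as np, cv2
def cloud(im):
    T=np.array(im["camera_from_world"]); d=im["depth"]; v,u=np.mgrid[:d.shape[0],:d.shape[1]]
    P=np.stack([(u-im["cx"])/im["fx"]*d,(v-im["cy"])/im["fy"]*d,d],-1)
    W=(P-T[:3,3])@T[:3,:3]; W[d==0]=np.nan; return W
def rect(p):
    (c,s,a)=cv2.minAreaRect((p[:,:2]*1000).astype(np.float32)); 
    if s[0]<s[1]: s=s[::-1]; a=a-90   # a = direction of long side
    return np.round(c,1),np.round(s,1),round(a,1)
E
python3 - <<'E'
from vis import *
C={n:dict(np.load(f"{n}0.npz")) for n in ("top","scene")}
for n in C:
    W=cloud(C[n]); hsv=cv2.cvtColor(C[n]["pixels"],cv2.COLOR_RGB2HSV); h,s,v=[hsv[...,i].astype(int) for i in range(3)]
    z=W[...,2]; x=W[...,0]; y=W[...,1]; ok=(x>.25)&(x<.75)&(y>-.42)&(y<.5)
    print(n,"table z",np.nanmedian(z[ok&(abs(z)<.02)]))
    def comp(m,minn=60):
        k,l,st,_=cv2.connectedComponentsWithStats(m.astype(np.uint8))
        return [l==i for i in range(1,k) if st[i,4]>=minn]
    for name,m in (("green",ok&(h>45)&(h<90)&(s>100)),("blue",ok&(h>98)&(h<125)&(s>140)&(y<-.02))):
        for c in comp(m,300): print(name,c.sum(),rect(W[c]),"z pct",np.round(np.percentile(z[c],[5,50,95]),4))
    for name,m in (("knife/tub rim >55",ok&(z>.058)&(z<.13)),("wheel>90",ok&(z>.088)&(z<.125)&(y<0)&(y>-.25))):
        for c in comp(m,8): print(name,c.sum(),rect(W[c]),np.round(np.percentile(z[c],[5,50,95]),4))
    for c in comp(ok&(z>.006)&(z<.02)&(s<100),60): print("tool",c.sum(),rect(W[c]),np.median(v[c]))
E
```

```text
top table z 0.0020854471407911793
green 1002 (array([547.3, 278.5]), array([232.4,  45.3]), 0.0) z pct [0.0176 0.0214 0.0259]
green 1572 (array([542.7, 341. ]), array([232.9,  60.8]), 1.6) z pct [0.0176 0.0213 0.0251]
blue 4806 (array([ 523.3, -336.1]), array([311.1, 101.7]), 2.4) z pct [0.006  0.0106 0.0548]
blue 752 (array([ 597.2, -121.9]), array([101.2,  82.7]), 85.4) z pct [0.006  0.0104 0.0561]
blue 1050 (array([ 494.5, -116.4]), array([100.7,  84.6]), 86.6) z pct [0.0058 0.0101 0.0558]
blue 873 (array([ 406.8, -111.9]), array([99.1, 56.8]), 86.1) z pct [0.0062 0.0097 0.0541]
knife/tub rim >55 689 (array([ 631.7, -124.1]), array([96.2, 86.3]), -52.9) [0.0654 0.0794 0.1092]
knife/tub rim >55 1521 (array([524.8, 119.8]), array([315.5, 160.7]), -1.6) [0.063  0.0706 0.0743]
knife/tub rim >55 40 (array([ 635.6, -376.3]), array([22.8, 12. ]), 15.9) [0.0591 0.0664 0.0729]
knife/tub rim >55 30 (array([ 633.8, -298.4]), array([14.1, 11.6]), 23.3) [0.0614 0.0685 0.0732]
knife/tub rim >55 532 (array([547.8, 294.5]), array([212.8,  13.9]), 4.0) [0.0604 0.073  0.0891]
knife/tub rim >55 31 (
[... 3624 characters left out ...]
[213.9,  12.4]), 4.3) [0.0613 0.0725 0.0958]
wheel>90 377 (array([ 534.7, -113. ]), array([78.4, 27.3]), -2.3) [0.0901 0.1009 0.1103]
wheel>90 449 (array([ 632.1, -127.8]), array([77.5, 27.3]), -2.8) [0.0902 0.101  0.1103]
tool 251 (array([ 526.2, -219.8]), array([112.4,  15.4]), 0.9) 98.0
tool 473 (array([475.3,  62.7]), array([297.3, 121.7]), -28.8) 73.0
tool 462 (array([5.251e+02, 4.000e-01]), array([169.2,  35.5]), -1.6) 190.0
tool 142 (array([ 620.1, -217.7]), array([64.1, 17. ]), 0.6) 116.5
tool 497 (array([520.4, 221.9]), array([184.6,  16.8]), -0.1) 190.0
tool 81 (array([675. ,  61.1]), array([40.9,  3.8]), -89.5) 73.0
tool 114 (array([677. , 166.1]), array([53.2, 11.3]), -80.9) 73.0
```

Both cameras agree to within 2 mm, and the sizes match: knife edges 70 mm apart at z 0.073, wheels 24 mm wide with tops at 0.111, and saddles 98 mm apart. Next I'll check IK, including the tilted release, and then pick the far pulley.

```bash
cat > job.py <<'E'
import numpy as np
from scipy.spatial.transform import Rotation as R
from cell import r, optics
RHO=0.037                       # TCP to shaft axis when gripped
WAYS=(np.array([.5457,.3293]),np.radians(4.0)); OUT=(np.array([.525,-.339]),np.radians(1.2))
TUB=(np.array([.523,.1193]),np.radians(-1.4)); INYAW=np.radians(-3.2)
def at(f,x,y,z):                # local point of a fixture -> world
    c,s=np.cos(f[1]),np.sin(f[1]); return np.array([f[0][0]+c*x-s*y,f[0][1]+s*x+c*y,z])
def pose(axis,yaw,tilt=0.,rho=RHO):
    B=R.from_euler('ZY',[yaw,tilt]); q=(B*R.from_quat([0,1,0,0])).as_quat()
    return np.array(axis)+B.apply([0,0,rho]),q
def go(axis,yaw,tilt=0.,lift=0.): p,q=pose(axis,yaw,tilt); p[2]+=lift; r.move_to(p,q)
def line(axis,yaw,tilt=0.,vel=.15,rho=RHO): p,q=pose(axis,yaw,tilt,rho); r.move_linear(p,q,vel=vel)
def log(s): print(s,"t=%.2f"%r.current_t(),np.round(r.current_tool_pos(),4),"open %.3f"%r.current_opening(),"F",np.round(r.current_contact_force(),1),flush=True)
E
python3 - <<'E'
from job import *
for n,a,y,t in (("in",[.632,-.127,.065],INYAW,0),("w+",at(WAYS,0,0,.082),WAYS[1],.7),("w-",at(WAYS,0,0,.082),WAYS[1],-.7),("w0",at(WAYS,0,0,.082),WAYS[1],0),("w+up",at(WAYS,0,0,.2),WAYS[1],.7),("out",at(OUT,98,0,65)/[1,1,1] if 0 else at(OUT,.098,0,.065),OUT[1],0),("tub",at(TUB,-.07,0,.056),TUB[1],0)):
    p,q=pose(a,y,t); s=r.inverse_kinematics(p,q); print(n,np.round(p,3),None if s is None else np.round(s,2))
a=[.632,-.127,.065]
go(a,INYAW,0,.09); log("above"); r.set_gripper(.7); line(a,INYAW,vel=.12); log("down")
r.set_gripper(0,squeeze=70); log("gripped"); print(r.current_finger_force())
p,q=pose(a,INYAW); r.move_linear(p+[0,0,.11],vel=.2); log("up")
E
```

```text
in [ 0.632 -0.127  0.102] [-0.27  0.65  1.49 -0.    1.01 -1.79]
w+ [0.569 0.331 0.11 ] [ 0.37  1.04  0.87  0.21  1.9  -1.27]
w- [0.522 0.328 0.11 ] [ 0.64  0.48  1.99 -1.44  0.36  0.31]
w0 [0.546 0.329 0.119] [ 0.47  0.62  1.5  -0.    1.03 -1.17]
w+up [0.569 0.331 0.228] [ 0.37  0.94  0.78  0.22  2.09 -1.22]
out [ 0.623 -0.337  0.102] [-0.56  0.76  1.28 -0.    1.1  -2.15]
tub [0.453 0.121 0.093] [ 0.16  0.39  1.97 -0.    0.78 -1.38]
above t=2.74 [ 0.6321 -0.1262  0.1921] open 0.999 F [ 0.5 -0.4  0.3]
down t=4.03 [ 0.6325 -0.1271  0.1028] open 0.704 F [ 0.1  1.  -0.2]
gripped t=4.62 [ 0.632 -0.127  0.102] open -0.003 F [ 0.   0.  -0.6]
0.0
up t=5.32 [ 0.6314 -0.1268  0.2107] open -0.004 F [-0.4  0.4 -1. ]
```

The gripper shut on nothing, with opening 0 and zero finger force. I'll look.

```bash
python3 - <<'E'
from job import *; import cv2
ims=[optics.get_image(n) for n in ("scene","top")]
a=ims[0]["pixels"][100:300,120:320]; b=ims[1]["pixels"][120:320,230:430]
cv2.imwrite("pics/miss.png",cv2.resize(np.hstack([a,b])[:,:,::-1],(800,400),interpolation=cv2.INTER_CUBIC))
from vis import cloud
W=cloud(ims[1]); print(r.current_tool_pos(), R.from_quat(r.current_ee_rot()).as_matrix().round(3))
E
```

```text
[ 0.6312699  -0.12680579  0.21013795] [[-0.998  0.056 -0.003]
 [ 0.056  0.998  0.001]
 [ 0.003  0.001 -1.   ]]
```

View pics/miss.png

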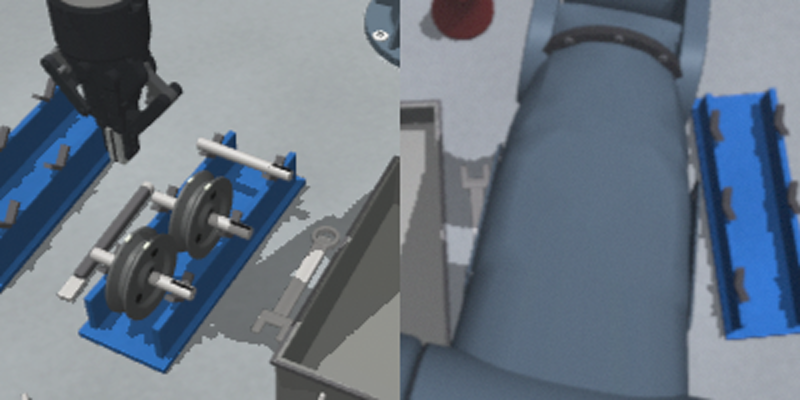

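The picture shows both wheels still seated: the far one at scene px (193,237), the near one at (221,208). The shut fingers are at about (180,178), higher in the image than the reported TCP would put them. I'll measure the fingertips from depth.

```bash
python3 - <<'E'
from job import *; from vis import *
im=optics.get_image("scene"); W=cloud(im); t=r.current_tool_pos(); print(t)
d=np.linalg.norm(W[...,:2]-t[:2],axis=-1); m=(d<.08)&(W[...,2]>.14)&(W[...,2]<.33)
for lo in np.arange(.14,.33,.01):
    k=m&(W[...,2]>=lo)&(W[...,2]<lo+.01)
    if k.sum()>2: p=W[k]; v,u=np.nonzero(k); print("%.2f"%lo,k.sum(),"x",p[:,0].min().round(3),p[:,0].max().round(3),"y",p[:,1].min().round(3),p[:,1].max().round(3),"px",u.mean().round(),v.mean().round(),im["pixels"][k].mean(0).round())
W2=W; k=(W[...,2]>.088)&(W[...,2]<.125)&(W[...,0]>.58)&(W[...,0]<.69)&(W[...,1]<-.05)&(W[...,1]>-.2); print(rect(W[k]),W[k][:,2].max())
print(r.current_q().round(3) if hasattr(r.current_q(),'round') else r.current_q())
E
```

```text
[ 0.63137291 -0.1268442   0.21028514]
0.22 27 x 0.628 0.643 y -0.133 -0.114 px 181.0 179.0 [93. 95. 95.]
0.23 74 x 0.624 0.643 y -0.14 -0.112 px 181.0 175.0 [66. 69. 71.]
0.24 75 x 0.624 0.644 y -0.141 -0.112 px 180.0 171.0 [61. 63. 65.]
0.25 61 x 0.63 0.643 y -0.14 -0.112 px 178.0 167.0 [68. 70. 71.]
0.26 78 x 0.635 0.646 y -0.157 -0.096 px 174.0 162.0 [38. 42. 48.]
0.27 198 x 0.622 0.647 y -0.164 -0.09 px 177.0 158.0 [38. 40. 43.]
0.28 172 x 0.615 0.649 y -0.173 -0.081 px 174.0 153.0 [38. 40. 42.]
0.29 213 x 0.619 0.651 y -0.179 -0.074 px 168.0 148.0 [40. 42. 45.]
0.30 273 x 0.624 0.65 y -0.189 -0.065 px 173.0 144.0 [47. 49. 51.]
0.31 351 x 0.621 0.652 y -0.188 -0.064 px 179.0 141.0 [51. 53. 55.]
0.32 288 x 0.627 0.653 y -0.172 -0.076 px 177.0 136.0 [43. 45. 47.]
(array([ 632.1, -127.6]), array([80.3, 26.4]), -3.1) 0.1143749720078139
[-0.271  0.533  1.398  0.     1.214 -1.785]
```

```bash
python3 - <<'E'
from vis import *
for n in ("scene","top"):
    im=dict(np.load(n+"0.npz")); W=cloud(im); d=np.linalg.norm(W[...,:2]-[.227,.5006],axis=-1)
    m=(d<.09)&(W[...,2]>.12)&(W[...,2]<.3); print(n,m.sum())
    for lo in np.arange(.12,.3,.01):
        k=m&(W[...,2]>=lo)&(W[...,2]<lo+.01)
        if k.sum()>2: p=W[k]; print("%.2f"%lo,k.sum(),"x",p[:,0].min().round(3),p[:,0].max().round(3),"y",p[:,1].min().round(3),p[:,1].max().round(3))
E
```

```text
scene 290
0.24 12 x 0.202 0.22 y 0.452 0.466
0.25 45 x 0.2 0.219 y 0.448 0.466
0.26 43 x 0.2 0.22 y 0.447 0.466
0.27 49 x 0.203 0.223 y 0.447 0.465
0.28 40 x 0.203 0.22 y 0.44 0.46
0.29 101 x 0.196 0.222 y 0.429 0.456
top 131
0.24 4 x 0.213 0.217 y 0.453 0.456
0.25 16 x 0.209 0.22 y 0.449 0.457
0.26 19 x 0.209 0.22 y 0.449 0.458
0.27 13 x 0.212 0.22 y 0.45 0.46
0.28 6 x 0.214 0.22 y 0.448 0.456
0.29 73 x 0.187 0.222 y 0.43 0.461
```

```bash
python3 - <<'E'
from job import *; from vis import *
im=optics.get_image("scene"); W=cloud(im); t=r.current_tool_pos()
# tilted pose here (above all), shut fingers: tool-length error or world-z error?
p,q=pose([.56,-.02,.215],0,.7); r.move_to(p,q); log("tilt")
im=optics.get_image("scene"); W=cloud(im); M=R.from_quat(r.current_ee_rot()).as_matrix(); t=np.array(r.current_tool_pos())
L=(W-t)@M  # tool coords
m=(np.abs(L[...,0])<.03)&(np.abs(L[...,1])<.1)&(L[...,2]>-.12)&(L[...,2]<.08)&(W[...,2]>.13)
for lo in np.arange(-.1,.07,.01):
    k=m&(L[...,2]>=lo)&(L[...,2]<lo+.01)
    if k.sum()>2: a=L[k]; print("%.2f"%lo,k.sum(),"x",a[:,0].min().round(3),a[:,0].max().round(3),"y",a[:,1].min().round(3),a[:,1].max().round(3))
E
```

```text
tilt t=6.31 [ 0.5839 -0.0204  0.2427] open -0.001 F [-0.2 -0.6 -0.2]
-0.10 69 x -0.017 0.013 y 0.016 0.063
-0.09 23 x -0.017 0.012 y 0.014 0.047
-0.08 26 x -0.016 0.012 y 0.016 0.046
-0.07 33 x -0.013 0.012 y 0.012 0.034
-0.06 9 x -0.013 -0.007 y 0.011 0.022
-0.03 8 x -0.011 -0.007 y -0.001 0.007
```

Both cameras put the fingertips about 12 mm behind the reported TCP, where they should be 22 mm ahead. In the tilted pose the error stays on the tool axis, so the reported TCP is 34 mm too far along tool z. I'll correct for that and pick again, checking force on the way down.

```bash
sed -i 's/^RHO=.*/RHO=0.005  # reported TCP to shaft axis when gripped (reported TCP is 34 mm too far along tool z)/' job.py
python3 - <<'E'
from job import *
a=[.632,-.127,.065]
r.set_gripper(.7); go(a,INYAW,0,.10); log("above"); line(np.add(a,[0,0,.02]),INYAW,vel=.12); log("down20")
f0=np.array(r.current_contact_force())
line(np.add(a,[0,0,.008]),INYAW,vel=.05); log("down8")
if np.linalg.norm(np.array(r.current_contact_force())-f0)<4:
    line(a,INYAW,vel=.04); log("down")
r.set_gripper(0,squeeze=70); log("gripped"); print(r.current_finger_force())
E
```

```text
above t=7.82 [ 0.6321 -0.1267  0.1702] open 0.696 F [ 0.  -0.1 -0.8]
down20 t=8.63 [ 0.6325 -0.127   0.0907] open 0.697 F [ 0.2 -0.  -0.2]
down8 t=9.03 [ 0.6318 -0.127   0.0777] open 0.697 F [0.2 0.5 0. ]
down t=9.38 [ 0.6318 -0.127   0.0697] open 0.700 F [0.3 0.1 0.3]
gripped t=9.79 [ 0.6321 -0.1271  0.0705] open 0.266 F [-1.7 -0.4  4.3]
69.22464966773987
```

```bash
cat >> job.py <<'E'
def wheel(im,c,zmin,rad=.075):   # cloud of things near c above zmin
    from vis import cloud
    W=cloud(im); k=(np.linalg.norm(W[...,:2]-np.array(c)[:2],axis=-1)<rad)&(W[...,2]>zmin); return W,k
E
python3 - <<'E'
from job import *; import cv2
a=np.array([.632,-.127,.065]); line(a+[0,0,.12],INYAW,vel=.25); log("up")
w=at(WAYS,0,0,.082); go(w+[0,0,.05],WAYS[1],.7); log("ways high")
im=optics.get_image("scene"); np.savez("s1.npz",**im); it=optics.get_image("top"); np.savez("t1.npz",**it)
A=cv2.resize(im["pixels"][150:350,340:480],(420,600),interpolation=cv2.INTER_CUBIC); B=cv2.resize(it["pixels"][150:300,80:175],(380,600),interpolation=cv2.INTER_CUBIC)
cv2.imwrite("pics/w1.png",np.hstack([A,B])[:,:,::-1])
E
```

```text
up t=10.43 [ 0.6308 -0.1266  0.1876] open 0.264 F [-0.1 -0.2 -8.8]
ways high t=12.13 [0.5498 0.3284 0.1361] open 0.264 F [ 0.1 -0.5 -7.4]
```

View pics/w1.png

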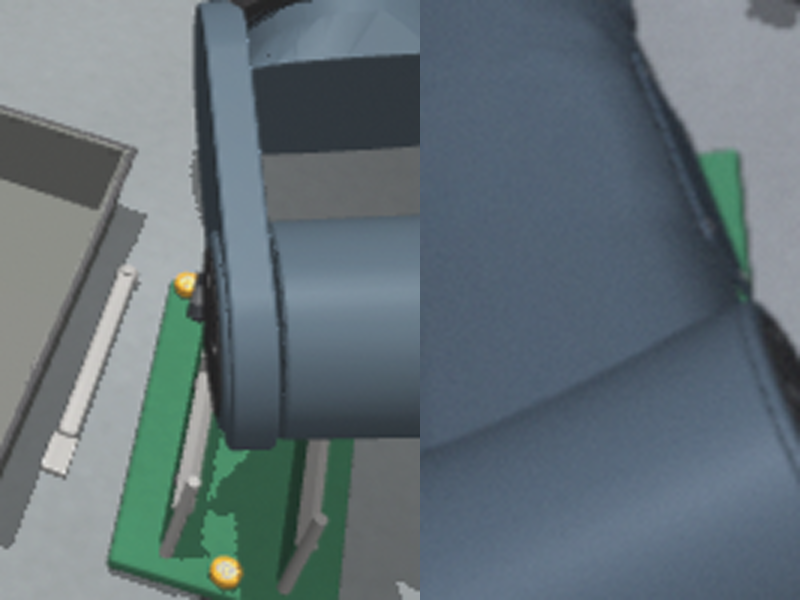

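The arm hides the wheel in both views (scene px about 400–460). The grip geometry is known, though, so I'll lower slowly with force feedback, release, back off and watch the tick.

```bash
cat >> job.py <<'E'
def lay(c,yaw,tilt,ztouch,lo=.004,hi=.0025,thr=2.5):   # lower onto a support until it takes weight
    line(np.array([c[0],c[1],ztouch+hi]),yaw,tilt,vel=.06); r.sleep(.1)
    f0=r.current_contact_force()[2]; z=ztouch+hi
    while z>ztouch-lo:
        z-=.0007; line(np.array([c[0],c[1],z]),yaw,tilt,vel=.02)
        f=r.current_contact_force()[2]
        if f-f0>thr: break
    log("lay z %.4f f0 %.1f f %.1f"%(z,f0,f)); return z
E
python3 - <<'E'
from job import *
w=at(WAYS,0,0,.082); z=lay(w,WAYS[1],.7,.082)
E
```

```text
lay z 0.0817 f0 -8.7 f -5.1 t=14.28 [0.549  0.3296 0.0858] open 0.264 F [ 0.5  0.1 -5.1]
```

```bash
python3 - <<'E'
from job import *; import cv2
w=at(WAYS,0,0,.082)
r.set_gripper(.75); log("open")
line(w,WAYS[1],.7,vel=.15,rho=.075); log("off")
go(at(WAYS,-.05,-.2,.26),WAYS[1],0); log("aside")
for i in range(3):
    im=optics.get_image("scene"); np.savez(f"s2_{i}.npz",**im); it=optics.get_image("top"); np.savez(f"t2_{i}.npz",**it); r.sleep(.1)
log("pics")
A=cv2.resize(im["pixels"][190:310,360:480],(400,400),interpolation=cv2.INTER_CUBIC); B=cv2.resize(it["pixels"][180:300,80:200],(400,400),interpolation=cv2.INTER_CUBIC)
cv2.imwrite("pics/w2.png",np.hstack([A,B])[:,:,::-1])
E
```

```text
open t=14.75 [0.5489 0.3295 0.0857] open 0.749 F [-1.   0.5  0.3]
off t=15.37 [0.5934 0.3326 0.1385] open 0.755 F [-0.5  0.2  0.4]
aside t=16.43 [0.51   0.1268 0.2645] open 0.750 F [0.  0.9 0.1]
pics t=17.02 [0.5098 0.1263 0.2649] open 0.750 F [-1.7 -0.  -0.2]
```

View pics/w2.png

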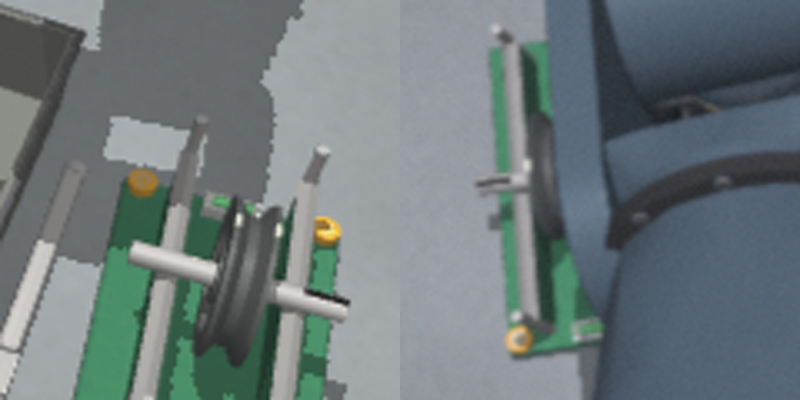

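The wheel lies across both edges in the scene crop. The light tick shows on both flanges at about (240,203) and (278,229), scene px about (432,251) and (443,259). I'll turn that into an angle.

```bash
cat >> job.py <<'E'
def tick(im,f=WAYS,zax=.082,show=False):   # light pixels on the wheel -> angle of each about the shaft
    from vis import cloud
    W=cloud(im); P=W-np.array([f[0][0],f[0][1],zax]); c,s=np.cos(f[1]),np.sin(f[1])
    X=c*P[...,0]+s*P[...,1]; Y=-s*P[...,0]+c*P[...,1]; Z=P[...,2]; g=im["pixels"].astype(int); lum=g.sum(-1)/3
    wh=(abs(Y)<.019)&(abs(X)<.06)&(Z>-.02)&(Z<.055); x0=np.median(X[wh&(Z>.0)&(Z<.05)])
    d=wh&(np.hypot(X-x0,Z)>.036)&(np.hypot(X-x0,Z)<.056)&(g.max(-1)-g.min(-1)<40)
    th=np.arctan2(X-x0,Z); k=d&(lum>np.median(lum[d])+45)
    print("n",d.sum(),"x0 %.4f Y %.4f"%(x0,Y[d].mean()),"lum med %.0f"%np.median(lum[d]),"Zmax %.4f"%Z[d].max())
    v,u=np.nonzero(k)
    for i in np.argsort(-lum[k])[:14]: print((int(u[i]),int(v[i])),int(lum[v[i],u[i]]),"th %.2f Y %.3f r %.3f"%(th[v[i],u[i]],Y[v[i],u[i]],np.hypot(X-x0,Z)[v[i],u[i]]))
    return x0
E
python3 - <<'E'
from job import *
for i in (0,2): tick(dict(np.load(f"s2_{i}.npz")))
E
```

```text
n 306 x0 0.0131 Y -0.0008 lum med 84 Zmax 0.0476
(443, 259) 226 th -0.39 Y 0.011 r 0.051
(431, 256) 226 th -0.38 Y -0.010 r 0.051
(443, 258) 224 th -0.46 Y 0.011 r 0.052
(431, 255) 224 th -0.44 Y -0.010 r 0.052
(443, 260) 213 th -0.40 Y 0.011 r 0.049
(431, 254) 192 th -0.48 Y -0.011 r 0.053
(443, 257) 184 th -0.54 Y 0.011 r 0.052
(431, 257) 177 th -0.36 Y -0.010 r 0.050
(432, 255) 171 th -0.47 Y -0.009 r 0.052
(444, 258) 169 th -0.45 Y 0.012 r 0.052
(432, 256) 151 th -0.48 Y -0.008 r 0.050
(432, 254) 142 th -0.56 Y -0.009 r 0.052
(444, 257) 139 th -0.53 Y 0.012 r 0.053
(442, 260) 131 th -0.37 Y 0.009 r 0.050
n 307 x0 0.0133 Y -0.0006 lum med 84 Zmax 0.0480
(443, 259) 226 th -0.44 Y 0.011 r 0.050
(431, 256) 226 th -0.44 Y -0.010 r 0.050
(443, 258) 224 th -0.48 Y 0.011 r 0.051
(431, 255) 224 th -0.47 Y -0.010 r 0.051
(443, 260) 212 th -0.39 Y 0.011 r 0.050
(431, 254) 191 th -0.51 Y -0.011 r 0.052
(443, 257) 184 th -0.49 Y 0.010 r 0.053
(431, 257) 178 th -0.33 Y -0.010 r 0.051
(432, 255) 171 th -0.48 Y -0.009 r 0.052
(444, 258) 168 th -0.45 Y 0.012 r 0.053
(432, 256) 151 th -0.47 Y -0.008 r 0.050
(444, 257) 139 th -0.52 Y 0.012 r 0.053
(438, 254) 131 th -1.14 Y 0.005 r 0.056
(432, 257) 130 th -0.43 Y -0.008 r 0.049
```

The visible-surface centre is biased towards +x. The tick itself is at local X ≈ -9 mm, and an axis rolled back 0.7 rad would be at about -5 mm. That puts the tick nearly upright again, so this pulley rolled the full 0.7 rad to a heavy side and goes to scrap. Next I'll pick it, put it in the tub, and take the second pulley to the stand.

```bash
python3 - <<'E'
from job import *
w=at(WAYS,-.005,0,.082)
go(w,WAYS[1],0,.09); line(w,WAYS[1],vel=.15); log("at"); r.set_gripper(0,squeeze=70); log("grip"); 
if r.current_opening()<.2: raise SystemExit("missed")
line(w+[0,0,.09],WAYS[1],vel=.25); log("up")
t=at(TUB,-.07,0,.055); go(t+[0,0,.1],TUB[1]); log("over tub"); line(t,TUB[1],vel=.15); log("in tub")
r.set_gripper(.75); log("open"); line(t+[0,0,.12],TUB[1],vel=.25); log("up")
E
```

```text
at t=18.67 [0.5414 0.3289 0.0882] open 0.750 F [ 1.5 -0.6 -0.2]
grip t=19.11 [0.541  0.3294 0.0878] open 0.271 F [-1.4  1.5  5.9]
up t=19.62 [0.5397 0.3284 0.1751] open 0.270 F [ 0.2 -0.3 -9.5]
over tub t=20.52 [0.4531 0.1211 0.1595] open 0.274 F [-0.5  1.1 -7.5]
in tub t=21.34 [0.4537 0.1213 0.0606] open 0.266 F [ 0.1  0.3 -7.7]
open t=21.82 [0.4533 0.121  0.0603] open 0.752 F [-0.4 -0.4  1. ]
up t=22.45 [0.4527 0.1209 0.1796] open 0.744 F [-0.9  0.5 -0.9]
```

```bash
python3 - <<'E'
from job import *; from vis import *
a=np.array([.5345,-.1125,.065]); go(a,INYAW,0,.1); line(a+[0,0,.01],INYAW,vel=.15); log("near")
line(a,INYAW,vel=.05); log("at"); r.set_gripper(0,squeeze=70); log("grip")
if r.current_opening()<.2: raise SystemExit("missed")
line(a+[0,0,.12],INYAW,vel=.25); log("up")
w=at(WAYS,0,0,.082); go(w+[0,0,.05],WAYS[1],.7); log("ways high")
im=optics.get_image("scene"); W=cloud(im); d=np.linalg.norm(W[...,:2]-at(TUB,-.07,0,0)[:2],axis=-1)
k=(d<.07)&(W[...,2]>.02); np.savez("tub.npz",**im); print("tub", k.sum(), W[k].mean(0), W[k][:,2].max())
lay(w,WAYS[1],.7,.082)
r.set_gripper(.75); log("open")
line(w,WAYS[1],.7,vel=.15,rho=.075); go(at(WAYS,-.05,-.2,.26),WAYS[1],0); log("aside")
for i in range(3):
    im=optics.get_image("scene"); np.savez(f"s3_{i}.npz",**im); r.sleep(.1)
log("pics"); tick(im)
import cv2
A=cv2.resize(im["pixels"][190:310,360:480],(400,400),interpolation=cv2.INTER_CUBIC); B=cv2.resize(im["pixels"][160:320,240:400],(400,400),interpolation=cv2.INTER_CUBIC)
cv2.imwrite("pics/w3.png",np.hstack([A,B])[:,:,::-1])
E
```

```text
near t=24.18 [ 0.535  -0.1122  0.0808] open 0.746 F [ 0.1 -0.3 -0.3]
at t=24.52 [ 0.5344 -0.1125  0.0699] open 0.750 F [ 0.8 -0.6 -0.4]
grip t=24.97 [ 0.5347 -0.1125  0.0704] open 0.273 F [-1.4  0.8  6.3]
up t=25.60 [ 0.5333 -0.1122  0.1881] open 0.269 F [ 0.   0.1 -9.6]
ways high t=27.25 [0.5497 0.3284 0.1362] open 0.268 F [ 0.3  0.4 -7.8]
tub 1694 [0.46111834 0.14363818 0.27205985] 0.5278089925558828
lay z 0.0817 f0 -8.3 f -4.5 t=29.34 [0.5489 0.3295 0.0858] open 0.269 F [-0.5 -0.2 -4.5]
open t=29.82 [0.549  0.3295 0.0858] open 0.748 F [-0.2  0.2 -0.3]
aside t=31.49 [0.51   0.1268 0.2645] open 0.755 F [ 0.4  0.6 -0.1]
pics t=31.94 [0.5099 0.1264 0.2647] open 0.751 F [ 0.5 -0.1  0.2]
n 314 x0 0.0129 Y -0.0006 lum med 85 Zmax 0.0486
(431, 255) 225 th -0.39 Y -0.011 r 0.053
(443, 258) 225 th -0.46 Y 0.011 r 0.052
(431, 254) 220 th -0.49 Y -0.011 r 0.052
(443, 257) 219 th -0.50 Y 0.010 r 0.053
(443, 259) 213 th -0.38 Y 0.011 r 0.052
(431, 256) 211 th -0.39 Y -0.010 r 0.051
(432, 254) 205 th -0.51 Y -0.009 r 0.053
(444, 257) 201 th -0.51 Y 0.012 r 0.053
(432, 255) 180 th -0.46 Y -0.009 r 0.052
(444, 258) 173 th -0.51 Y 0.013 r 0.051
(431, 253) 158 th -0.56 Y -0.011 r 0.053
(432, 256) 144 th -0.44 Y -0.008 r 0.050
(432, 253) 134 th -0.57 Y -0.009 r 0.053
(438, 254) 131 th -1.14 Y 0.005 r 0.056
```

View pics/w3.png

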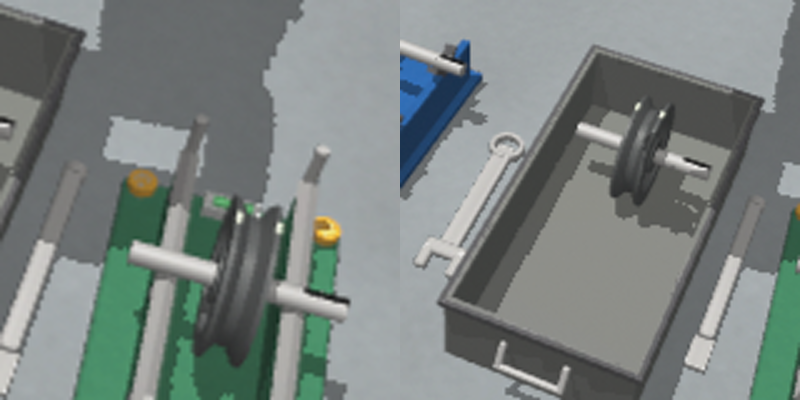

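Both wheels end up looking the same, so I need to rule out a specular highlight being mistaken for the tick. I'll compare enlarged crops: rack at the start, both stand tests, and the tub.

```bash
python3 - <<'E'
import numpy as np, cv2
L=lambda f:np.load(f)["pixels"]
def c(f,u,v,h=30): return cv2.resize(L(f)[v-h:v+h,u-h:u+h],(390,290),interpolation=cv2.INTER_NEAREST)
a=np.vstack([np.hstack([c("scene0.npz",205,222),c("s2_0.npz",437,268)]),np.hstack([c("s3_0.npz",437,268),c("s3_2.npz",497-160,220) if 0 else c("s3_2.npz",338,220)])])
cv2.imwrite("pics/cmp.png",a[:,:,::-1])
d=[L(f"s3_{i}.npz")[225:310,410:465].astype(int) for i in range(3)]; print([abs(d[i]-d[0]).max() for i in (1,2)])
E
```

```text
[np.int64(59), np.int64(50)]
```

View pics/cmp.png

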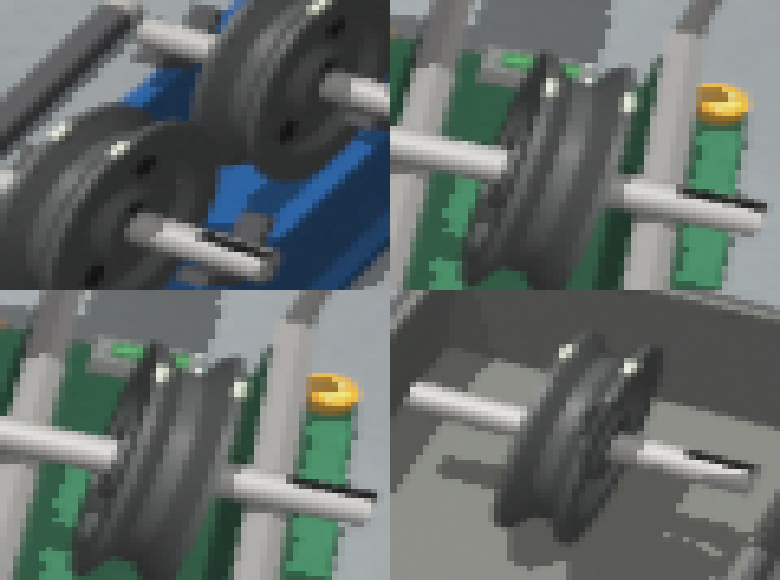

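The light marks lie on both flanges, near the top in every case, and nothing shows where a 0.7 rad tick would be. So this one also seems to have rolled back to upright. To rule out a disturbance from the tilted release, I'll retest it the other way: grip it tilted and release it upright, tick at -0.7.

```bash
python3 - <<'E'
from job import *; import cv2
w=at(WAYS,-.005,0,.082)
p,q=pose(w,WAYS[1],.7,.08); r.move_to(p,q); line(w,WAYS[1],.7,vel=.15); r.set_gripper(0,squeeze=70); log("grip")
if r.current_opening()<.2: raise SystemExit("missed")
p,q=pose(w,WAYS[1],.7); r.move_linear(p+[0,0,.03],vel=.15)
w0=at(WAYS,0,0,.082); go(w0+[0,0,.025],WAYS[1],0); log("upright")
lay(w0,WAYS[1],0,.082); r.set_gripper(.75); log("open")
line(w0+[0,0,.08],WAYS[1],vel=.2); go(at(WAYS,-.05,-.2,.26),WAYS[1],0); log("aside")
im=optics.get_image("scene"); tick(im); np.savez("s4_0.npz",**im); r.sleep(.4); im=optics.get_image("scene"); tick(im); np.savez("s4_1.npz",**im)
f=lambda i:cv2.resize(i["pixels"][225:315,400:480],(400,400),interpolation=cv2.INTER_NEAREST)
cv2.imwrite("pics/w4.png",np.hstack([f(dict(np.load("s4_0.npz"))),f(im)])[:,:,::-1]); log("done")
E
```

```text
grip t=34.08 [0.5444 0.3291 0.0863] open 0.266 F [ 3.1 -0.6  4.3]
upright t=35.25 [0.5453 0.3291 0.1112] open 0.264 F [ 0.3 -0.6 -9. ]
lay z 0.0831 f0 -8.9 f -4.8 t=36.38 [0.5458 0.3294 0.0884] open 0.270 F [-0.7  0.3 -4.8]
open t=36.85 [0.5459 0.3294 0.0884] open 0.750 F [-0.8  0.5  0.5]
aside t=38.30 [0.5098 0.127  0.2641] open 0.748 F [ 0.6 -0.  -0.3]
n 331 x0 0.0242 Y -0.0007 lum med 84 Zmax 0.0479
(442, 269) 235 th -0.20 Y 0.012 r 0.046
(442, 268) 234 th -0.24 Y 0.011 r 0.047
(430, 264) 233 th -0.26 Y -0.010 r 0.048
(429, 266) 231 th -0.16 Y -0.011 r 0.047
(442, 267) 228 th -0.27 Y 0.011 r 0.048
(429, 265) 228 th -0.19 Y -0.011 r 0.048
(430, 265) 219 th -0.25 Y -0.009 r 0.046
(430, 266) 218 th -0.24 Y -0.008 r 0.044
(441, 269) 209 th -0.19 Y 0.010 r 0.046
(430, 263) 206 th -0.28 Y -0.010 r 0.049
(441, 268) 199 th -0.22 Y 0.010 r 0.047
(429, 264) 192 th -0.25 Y -0.011 r 0.048
(442, 270) 179 th -0.13 Y 0.012 r 0.047
(441, 267) 165 th -0.28 Y 0.010 r 0.047
n 310 x0 0.0246 Y -0.0006 lum med 84 Zmax 0.0483
(442, 269) 235 th -0.19 Y 0.012 r 0.047
(442, 268) 234 th -0.24 Y 0.011 r 0.047
(430, 264) 233 th -0.25 Y -0.010 r 0.049
(429, 266) 231 th -0.19 Y -0.010 r 0.046
(442, 267) 229 th -0.27 Y 0.011 r 0.049
(429, 265) 228 th -0.19 Y -0.011 r 0.048
(430, 265) 220 th -0.30 Y -0.009 r 0.045
(430, 266) 217 th -0.20 Y -0.009 r 0.046
(441, 269) 209 th -0.23 Y 0.010 r 0.045
(430, 263) 206 th -0.27 Y -0.010 r 0.050
(441, 268) 199 th -0.21 Y 0.010 r 0.048
(429, 264) 191 th -0.29 Y -0.011 r 0.047
(442, 270) 179 th -0.18 Y 0.012 r 0.045
(441, 267) 164 th -0.24 Y 0.009 r 0.049
done t=38.80 [0.5098 0.1265 0.2649] open 0.749 F [ 0.4 -0.5  0.7]
```

View pics/w4.png

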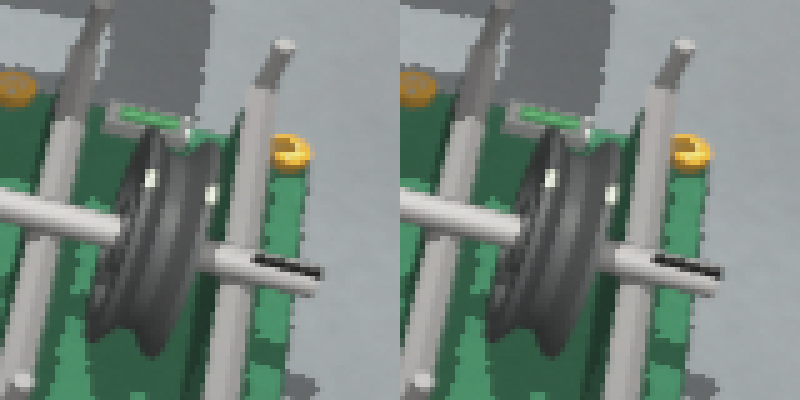

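On the retest it rolled the other way. The tick went from -0.7 to about +0.16 rad, the axis moved about +6 mm, and it then stood still. So this one also has a heavy side and goes to the tub, next to the first, whose position I'll check from the last image.

```bash
python3 - <<'E'
from job import *; from vis import *
im=dict(np.load("s4_1.npz")); W=cloud(im); c,s=np.cos(TUB[1]),np.sin(TUB[1]); P=W[...,:2]-TUB[0]
X=c*P[...,0]+s*P[...,1]; Y=-s*P[...,0]+c*P[...,1]; k=(abs(X)<.14)&(abs(Y)<.03)&(W[...,2]>.075)&(W[...,2]<.12)
print("first wheel tub x",X[k].min(),X[k].max(),"y",Y[k].mean(),"top",W[k][:,2].max()); x1=(X[k].min()+X[k].max())/2
x2=max(.03,x1+.105); print("x2",x2)
assert x2<.06
w=at(WAYS,.0065,0,.082)
go(w,WAYS[1],0,.09); line(w,WAYS[1],vel=.15); r.set_gripper(0,squeeze=70); log("grip")
if r.current_opening()<.2: raise SystemExit("missed")
line(w+[0,0,.09],WAYS[1],vel=.25)
t=at(TUB,x2,0,.054); go(t+[0,0,.1],TUB[1]); log("over tub"); line(t,TUB[1],vel=.12); log("in tub")
r.set_gripper(.75); line(t+[0,0,.12],TUB[1],vel=.2); go(np.array([.35,-.25,.3]),0); log("clear")
im=optics.get_image("top"); i2=optics.get_image("scene")
A=cv2.resize(im["pixels"][150:320,90:290],(400,340)); B=cv2.resize(i2["pixels"][160:330,220:420],(400,340))
cv2.imwrite("pics/end.png",np.hstack([A,B])[:,:,::-1])
E
```

```text
first wheel tub x -0.10344243319474732 -0.029806062749842085 y 0.000982382128794353 top 0.09920061137353109
x2 0.038375752027705295
grip t=40.89 [0.5525 0.3301 0.0878] open 0.266 F [-1.6  1.7  6.4]
over tub t=42.26 [0.5609 0.1183 0.1579] open 0.269 F [ 0.9  0.5 -8.5]
in tub t=43.24 [0.5619 0.1185 0.0597] open 0.271 F [-0.1 -0.6 -8.5]
clear t=46.09 [ 0.3504 -0.2496  0.3046] open 0.751 F [ 0.3 -0.1 -0.1]
```

View pics/end.png

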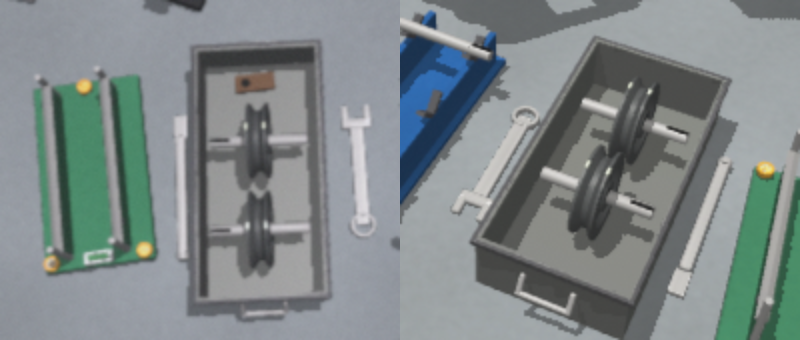

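Both pulleys stand inside the tub, at (258,142) and (260,230) in the top-view crop. The stand is empty, and the spanner and drift haven't moved. Handing in.

```bash
python3 -c "
from cell import r; print(r.hand_in(), r.current_t())"
```

```text
the job is handed in; nothing more can be done
the job is handed in; nothing more can be done
```

Both pulleys rolled back to a heavy side on the knife edges (the second checked in both directions), so both are in the scrap tub; the job was handed in at about 46 s, with no verdict shown.

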